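# Pop open the round sample port of a bench meter

## Robot

A 7-joint arm with a two-finger parallel gripper is mounted at the origin on the work surface. World frame = base frame: x ahead of the robot, y to its left, z up, the work surface at z = 0. Lengths are in mm, angles in rad, forces in N, time in s.
With the tool pointing down it reaches from about 400 to 875 mm from the base axis. Payload 4.4 kg.
Tool frame: the origin (TCP) lies at the very end of the fingers, on their centre line; the grasp point (between the pads) lies 19 mm behind it (ctrl.grasp_offset is the distance from the TCP to the grasp point, in mm); z points along the fingers, y is the line along which they close (so a half turn about z gives the same grasp; the last joint's range is limited). The gripper opens to 85 mm and grips with 20 to 120 N. Pads are 22 mm wide; open, the fingers measure 114 mm over their backs; the gripper's body (76 mm by 85 mm) begins 54 mm behind the grasp point. The pads swing forward as they close: fully open they stand 13 mm farther back than shut.
Start: joints at [-1.334, 0.628, 0.038, 1.517, -0.027, 0.996, -0.02], TCP at [193.802, 620.45, 231.313] pointing down, gripper open.
Joint ranges: [-3.06, 3.06], [-0.37, 2.12], [-1.25, 1.32], [0.18, 2.47], [-1.1, 4.24], [0.23, 1.98], [-2.94, 2.94]. Speed limits (rad/s): [2.57, 2.57, 3.14, 3.14, 3.14, 3.14, 3.14].

## Interface

Orientations are given as [roll, pitch, yaw] about the fixed x, y, z axes, in that order (R = Rz(yaw) Ry(pitch) Rx(roll)).
In Python, from cell import status, cams, ctrl gives the robot as it stands.
- The arm moves only by the tool move_arm, never from a script. Its argument "plan" is a list of rows, each a list of 3 entries, a list of its own where there are three numbers: the shift along the world's x, y, z in mm, then the turn, a rotation vector about the world's x, y, z in degrees, then the opening, from 0 (shut) to 1 (fully open). In form: [[[x, y, z], [wx, wy, wz], gripper], ...]. A call has 1 to 10 rows; each row shifts and turns the commanded pose from where the row before left it; what a row does not reach is not made up. A row lasts 1/8 s, in which the tool goes at most 62.5 mm and 10.7 degrees, less where a joint would pass 70% of its speed; a pose out of reach is approached as far as the arm can. A call with a gripper value outside its range is refused whole. The fingers move at their own pace and stop on an object; the grip force is fixed at half the most. Time passes only in rows, so rows that do not move let the fingers close. It gives the time, the measured TCP pose, the force, the opening and the grip force at its end, in the units of the state.
- status.read_state(): the state, without advancing time (a new reading comes with each control period).
- cams.get_image(name): name is "scene" or "top" or "wrist"; returns the picture (420x560x3 uint8, blue, green, red); there is no depth.
- cams.camera_params(name): a dict with "K" (3x3 intrinsics, pixels), "k1" (the pictures are not rectified: a ray, as slopes to the right and down, at radius r is drawn at 1 + k1 r^2 times it, then the intrinsics apply), "pose" (4x4, takes a point from camera to world coordinates); the wrist camera has in their place "tool_from_camera" (4x4, takes a point from camera to tool coordinates, whose origin is the TCP and whose axes are the flange's). Camera axes: x right, y down, z forward; pixel columns grow to the right and rows downward; lengths in mm; the calibration is good to about 2 mm. A picture is of the moment at which its call begins: read the wrist's pose just before it. camera_params takes no time and is no camera call.
- ctrl.finish_job(): hands the job in; it is judged then, once.
The state is a dict: "clock": time; "qpos": joint angles; "qd": joint speeds; "tau": joint torques, N m; "eef_pos": TCP position; "tool_rot": TCP orientation; "force": force on the tool from outside, world axes, zero at the start; "torque": the same for the moment, N m; "width": finger opening in mm; "gripper_force": force on a finger pad.
Only numpy, scipy, OpenCV 4.12 (cv2) and the standard library are available. Lean on these libraries where they do the work, as an engineer would, in place of code of your own. Each camera call takes 0.05 s, during which the arm holds its last target. There are 200 camera calls.

## Task

Open the sample port of the meter with the round lid: with a fingertip press the round lid down once until its latch lets go, take the finger away so that the lid springs up by itself, and see that it stays standing open. Do not push it shut again, leave the other meter's square lid shut, and do not lift, shift or knock over the meters or anything else on the bench.

Things in the scene. Friction and masses are not known exactly. Their poses are not given: they have to be found in the camera images.
- round_meter: loose bench meter of white plastic, 170 mm (its x) by 110 mm (its y), about 1.5 kg; sloping panel with display and keys at its front (-x, towards the robot at yaw 0), flat deck 58 mm high over its rear half, on the deck a grey round lid. Origin: centre of its underside, z up
- round_lid (a joint): hinge of the round lid (66 mm across, 6 mm thick), along the meter's y, 73 mm to +x of its origin, 64 mm up. About 0.01 = shut and latched; negative = pressed in, stop at -0.107 rad; positive = open, stop at 1.15. Sprung open. Push-push latch: pressed to the stop (past -0.09) and let go, the lid springs up and stays; pressed to the stop again, it latches shut. A lighter press does nothing
- round_lid_press (a point): point on top of the round lid, on its middle line, 54 mm from the hinge and 16 mm from the free (front) edge, right above the latch: the place to press. Shut, it is 68 mm above the bench, 10 mm above the deck; it goes down 6 to 7 mm to the stop, against 2 to 4 N. As the lid opens it rises about 50 mm and swings back
- square_meter: loose bench meter of white plastic, 170 mm (its x) by 110 mm (its y), about 1.5 kg; sloping panel with display and keys at its front (-x, towards the robot at yaw 0), flat deck 58 mm high over its rear half, on the deck a grey square lid. Origin: centre of its underside, z up
- square_lid (a joint): hinge of the square lid (68 x 62 mm, 6 mm thick), along the meter's y, 73 mm to +x of its origin, 64 mm up. About 0.01 = shut and latched; negative = pressed in, stop at -0.107 rad; positive = open, stop at 1.15. Sprung open. Push-push latch: pressed to the stop (past -0.09) and let go, the lid springs up and stays; pressed to the stop again, it latches shut. A lighter press does nothing
- square_lid_press (a point): point on top of the square lid, on its middle line, 54 mm from the hinge and 16 mm from the free (front) edge, right above the latch: the place to press. Shut, it is 68 mm above the bench, 10 mm above the deck; it goes down 6 to 7 mm to the stop, against 2 to 4 N. As the lid opens it rises about 50 mm and swings back
- round_latch (a joint): follower inside the round lid's latch, not seen and not to be touched: sideways travel (m), 0 latched, to +0.005 when released, -0.001 to -0.005 after the lid has popped, beyond -0.006 only when an open lid is pushed shut again
- vial: small closed glass vial, 25 mm across, 60 mm tall, standing between the two meters; loose; origin: centre of its underside
- amber_bottle: amber glass bottle, 64 mm across, 125 mm tall, at the outer left; loose; origin: centre of its underside
- white_bottle: white bottle with a cap, 68 mm across, 150 mm tall, at the outer right; loose; origin: centre of its underside
- beaker: open glass beaker, 70 mm across, 85 mm tall, beyond the meters to the right; loose; origin: centre of its underside
- jar: squat jar, 52 mm across, 50 mm tall, beyond the meters; loose; origin: centre of its underside
- small_bottle: small white bottle, 40 mm across, 85 mm tall, beyond the meters to the left; loose; origin: centre of its underside
Not all that is in view belongs to the job. What is shaped like the round_meter but green is not meant.

How it is judged:
By the outcome, as a careful person would: the job done as asked, in the order asked, and still so for the second after the job is handed in, with the robot touching nothing.
It also fails if it takes over 32 s, if anything falls off the work surface, if the arm or the gripper's body presses on something with over 40 N, if the wrist force passes 120 N, or if a joint passes its speed limit or range.

## Working session

There is one attempt and no reset: what is moved stays moved. The work goes in short steps, Python scripts to look and compute and a tool call to move; the robot and the scene stay as the last step left them, time stands still between calls to the robot, and variables do not carry over. Pictures are saved under pics/ and viewed, at most 10 in all, crops included, and the job is handed in when it is done.

Besides the shell and the picture viewer there is one more tool, called after "Emit:" as name([rows], argument=value, ...), one row to a line, values as JSON. move_arm: Moves the arm, as the interface text tells. Its arguments: {"type":"object","properties":{"plan":{"type":"array","items":{"type":"array"}}},"required":["plan"]}

```bash
mkdir -p pics; cat > h.py <<'E'
import numpy as np, cv2
from cell import status, cams, ctrl
def ray(name,u,v,T=None):
    p=cams.camera_params(name);K=p["K"];K=np.array(K)
    d=np.array([(u-K[0,2])/K[0,0],(v-K[1,2])/K[1,1]]);s=d.copy()
    for _ in range(30): s=d/(1+p["k1"]*(s@s))
    P=np.array(p["pose"]) if T is None else T
    return P[:3,3],P[:3,:3]@np.array([s[0],s[1],1])
def atz(name,u,v,z,T=None):
    o,d=ray(name,u,v,T);return o+d*(z-o[2])/d[2]
E
python3 - <<'E'
from h import *
for n in("top","scene"):
    cv2.imwrite(f"pics/{n}.png",cams.get_image(n)); p=cams.camera_params(n);print(n,p["K"],p["k1"],np.round(p["pose"],3))
s=status.read_state();print(s)
print(cams.camera_params("wrist"))
E
```

```text
top [[483.84724311   0.         281.45989838]
 [  0.         483.84724311 211.86934735]
 [  0.           0.           1.        ]] -0.011663484371416 [[ 1.800000e-02 -9.920000e-01  1.270000e-01  2.897680e+02]
 [-1.000000e+00 -1.700000e-02  9.000000e-03 -4.421000e+00]
 [-7.000000e-03 -1.270000e-01 -9.920000e-01  1.514987e+03]
 [ 0.000000e+00  0.000000e+00  0.000000e+00  1.000000e+00]]
scene [[385.84840534   0.         281.36610961]
 [  0.         385.84840534 209.03614907]
 [  0.           0.           1.        ]] -0.009122599319882064 [[-5.840000e-01  4.830000e-01 -6.520000e-01  1.090894e+03]
 [ 8.120000e-01  3.600000e-01 -4.600000e-01  4.164080e+02]
 [ 1.300000e-02 -7.980000e-01 -6.030000e-01  6.521450e+02]
 [ 0.000000e+00  0.000000e+00  0.000000e+00  1.000000e+00]]
{'clock': 0.1, 'qpos': array([-1.33383378,  0.62924676,  0.03845076,  1.51824931, -0.02698269,
        0.99629261, -0.02001716]), 'qd': array([-5.94140986e-04, -2.41961894e-03,  1.36981586e-04, -1.26209493e-03,
        1.67045724e-04, -1.50150818e-05,  3.71992313e-04]), 'tau': array([ 3.02986329e-03, -5.64522350e+01,  1
[... 238 characters left out ...]
ay([0.16763429, 0.43625095, 0.60269713]), 'torque': array([-0.00899536,  0.01542623, -0.04314583]), 'gripper_force': 0.0, 'width': 85.39301325468136}
{'K': array([[312.05376304,   0.        , 280.4931567 ],
       [  0.        , 312.05376304, 210.16072945],
       [  0.        ,   0.        ,   1.        ]]), 'k1': -0.04494097157742798, 'tool_from_camera': array([[-8.93094699e-04, -9.65326223e-01, -2.61044989e-01,
         6.70856764e+01],
       [ 9.99998586e-01, -1.23413524e-03,  1.14252213e-03,
        -1.16432723e+00],
       [-1.42507139e-03, -2.61043599e-01,  9.65325960e-01,
        -1.42229898e+02],
       [ 0.00000000e+00,  0.00000000e+00,  0.00000000e+00,
         1.00000000e+00]])}
```

View pics/top.png

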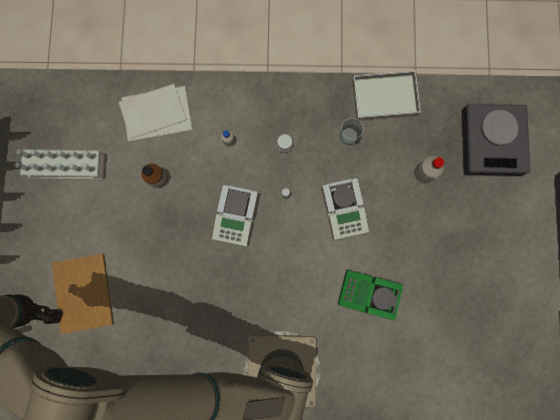

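View pics/scene.png

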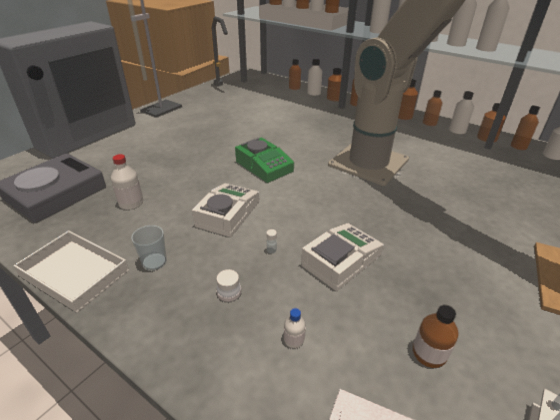

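The top view shows the round-lid meter at about (345,208) with its lid near (344,196). The square-lid meter is at (236,215) and the green decoy at (371,295). I'll enlarge the round-lid meter.

```bash
python3 - <<'E'
from h import *
a=cv2.imread("pics/top.png")[170:245,310:385];b=cv2.imread("pics/scene.png")[175:240,185:265]
cv2.imwrite("pics/c.png",np.hstack([cv2.resize(a,(400,400),interpolation=cv2.INTER_CUBIC)[:400],cv2.resize(cv2.copyMakeBorder(b,0,15,0,0,0),(400,400),interpolation=cv2.INTER_CUBIC)]))
E
```

```text
(no output)
```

View pics/c.png

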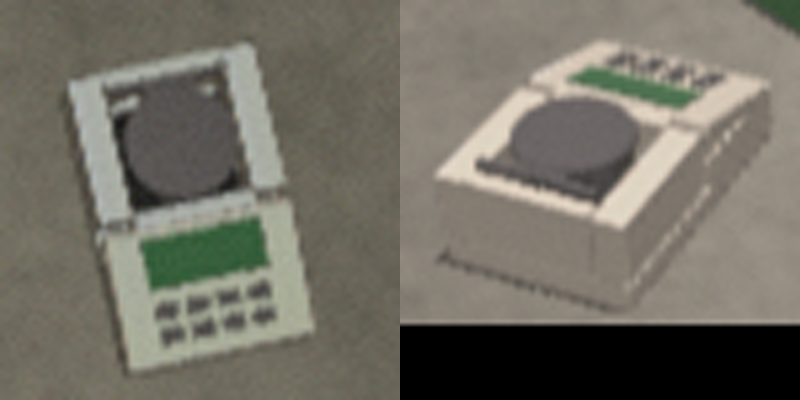

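The crop shows the round disc centred at about (181,140) in the left (top) view and (574,137) in the right (scene) view. The deck corners in the left view are (70,82), (250,43), (285,190) and (103,225), and the front corners are (313,330) and (130,373).

```bash
python3 - <<'E'
from h import *
t=lambda x,y,z:atz("top",310+(x+.5)/400*75-.5,170+(y+.5)/400*75-.5,z)
c=lambda x,y,z:atz("scene",185+(x-400+.5)/5-.5,175+(y+.5)/5-.5,z)
print("disc",t(181,140,67),c(574,137,67))
P=[t(70,82,58),t(250,43,58),t(285,190,58),t(103,225,58)]
print(np.round(P,1))
print([np.linalg.norm(P[i]-P[(i+1)%4]) for i in range(4)])
print("scene deck",c(438,180,58),c(625,228,58))
F=[t(313,330,20),t(130,373,20)];print(F)
d=P[1]-P[0];e=F[1]-F[0]
for a,b in((P[0],P[1]),(P[3],P[2]),(P[3],P[0]),(P[2],P[1]),(F[1],F[0])):
  d=b-a;print(np.degrees(np.arctan2(d[1],d[0])))
E
```

```text
disc [ 526.87902159 -178.30986674   67.        ] [ 528.62319092 -175.15363644   67.        ]
[[ 560.9 -115.8   58. ]
 [ 585.4 -218.9   58. ]
 [ 500.5 -238.7   58. ]
 [ 478.6 -135.1   58. ]]
[np.float64(105.97735391064099), np.float64(87.16291770944586), np.float64(105.82137533674641), np.float64(84.53770469667917)]
scene deck [ 588.22873041 -213.85637419   58.        ] [ 560.87125342 -112.12620174   58.        ]
[array([ 424.21446379, -260.78564711,   20.        ]), array([ 397.34605986, -154.71086835,   20.        ])]
-76.62428719718373
-78.04550931422779
13.255351715745208
13.13504617599133
-75.78611254631289
```

Emit:
move_arm([
  [[30,-40,0],[0,0,0],0],
  [[30,-40,0],[0,0,0],0],
  [[30,-40,0],[0,0,0],0],
  [[30,-40,0],[0,0,0],0],
  [[30,-40,0],[0,0,0],0],
  [[30,-40,0],[0,0,0],0],
  [[30,-40,0],[0,0,0],0],
  [[30,-40,0],[0,0,0],0],
  [[30,-40,0],[0,0,0],0],
  [[30,-40,0],[0,0,0],0],
])

```text
clock: 1.35
eef_pos: [494.4, 219.0, 231.1]
tool_rot: [-3.141, -0.0, 2.839]
force: [0.9, 0.9, 0.1]
width: -0.1
gripper_force: 0.0
```

Emit:
move_arm([
  [[3,-40,0],[0,0,3],0],
  [[3,-40,0],[0,0,3],0],
  [[3,-40,0],[0,0,3],0],
  [[3,-40,0],[0,0,3],0],
  [[3,-40,0],[0,0,3],0],
  [[0,-40,0],[0,0,3],0],
  [[0,-40,0],[0,0,3],0],
  [[0,-40,0],[0,0,3],0],
  [[0,-40,0],[0,0,3],0],
  [[0,-40,0],[0,0,3],0],
])

```text
clock: 2.6
eef_pos: [508.5, -180.8, 231.0]
tool_rot: [3.141, -0.0, -2.919]
force: [-0.1, -0.2, -0.2]
width: -0.6
gripper_force: 0.0
```

Emit:
move_arm([
  [[1,0,-45],[0,0,0],0],
  [[0,0,-45],[0,0,0],0],
  [[0,0,-20],[0,0,0],0],
  [[0,0,0],[0,0,0],0],
])

```text
clock: 3.1
eef_pos: [508.3, -179.1, 119.6]
tool_rot: [3.139, -0.004, -2.921]
force: [0.3, -0.4, 0.6]
width: -0.1
gripper_force: 0.0
```

```bash
cat >> h.py <<'E'
def wT():
    from scipy.spatial.transform import Rotation as R
    s=status.read_state();T=np.eye(4);T[:3,:3]=R.from_euler("xyz",s["tool_rot"]).as_matrix();T[:3,3]=s["eef_pos"]
    return T@np.array(cams.camera_params("wrist")["tool_from_camera"])
E
python3 - <<'E'
from h import *
T=wT();im=cams.get_image("wrist");np.save("T.npy",T);cv2.imwrite("pics/w.png",im);print(status.read_state()["eef_pos"])
E
```

```text
[ 509.45034781 -179.43533669  120.90969815]
```

View pics/w.png

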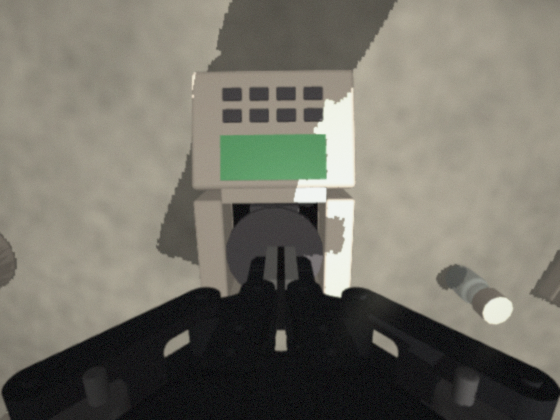

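The wrist view shows the round lid spanning columns 227–324, with its front edge at about (275,207). The fingertips are at about (281,248), nearly centred.

```bash
python3 - <<'E'
from h import *
T=np.load("T.npy")
f=atz("wrist",275.5,207.5,66,T);l=atz("wrist",227,250,66,T);r=atz("wrist",324,250,66,T)
print(f,l,r,np.linalg.norm(l-r)); x=np.array([np.cos(.232),np.sin(.232),0]);print(f+16*x,(l+r)/2)
E
```

```text
[ 493.07607548 -186.02298439   66.        ] [ 529.09166354 -211.6219286    66.        ] [ 514.90726521 -147.73165457   66.        ] 65.44588811653479
[ 508.64741137 -182.344194     66.        ] [ 521.99946437 -179.67679158   66.        ]
```

Emit:
move_arm([
  [[0,-2,-25],[0,0,0],0],
  [[0,0,-15],[0,0,0],0],
  [[0,0,-5],[0,0,0],0],
  [[0,0,-4],[0,0,0],0],
  [[0,0,-2],[0,0,0],0],
  [[0,0,0],[0,0,0],0],
])

```text
clock: 3.9
eef_pos: [509.9, -181.6, 70.6]
tool_rot: [-3.141, 0.0, -2.921]
force: [0.8, 0.1, 0.4]
width: -0.1
gripper_force: 0.0
```

Emit:
move_arm([
  [[0,0,-2],[0,0,0],0],
  [[0,0,-1],[0,0,0],0],
  [[0,0,0],[0,0,0],0],
])

```text
clock: 4.28
eef_pos: [509.9, -181.6, 67.4]
tool_rot: [-3.141, 0.0, -2.921]
force: [-0.2, 0.7, 1.4]
width: 0.3
gripper_force: 0.7
```

Emit:
move_arm([
  [[0,0,-2],[0,0,0],0],
  [[0,0,-2],[0,0,0],0],
  [[0,0,0],[0,0,0],0],
])

```text
clock: 4.65
eef_pos: [509.8, -181.6, 63.2]
tool_rot: [-3.142, -0.0, -2.921]
force: [-1.7, -0.3, 2.8]
width: 0.3
gripper_force: 1.3
```

Emit:
move_arm([
  [[0,0,-1],[0,0,0],0],
  [[0,0,0],[0,0,0],0],
])

```text
clock: 4.9
eef_pos: [509.8, -181.6, 62.3]
tool_rot: [-3.142, 0.0, -2.921]
force: [-0.2, 0.4, 2.7]
width: 0.0
gripper_force: 1.3
```

Emit:
move_arm([
  [[0,0,-1],[0,0,0],0],
  [[0,0,0],[0,0,0],0],
])

```text
clock: 5.15
eef_pos: [509.9, -181.6, 61.7]
tool_rot: [-3.141, 0.0, -2.921]
force: [-1.5, 0.0, 6.6]
width: 0.2
gripper_force: 3.4
```

Emit:
move_arm([
  [[0,0,-1],[0,0,0],0],
  [[0,0,0],[0,0,0],0],
])

```text
clock: 5.4
eef_pos: [509.9, -181.6, 61.3]
tool_rot: [-3.141, 0.0, -2.921]
force: [-1.8, 0.0, 11.3]
width: 0.1
gripper_force: 6.0
```

The force has climbed to 11 N with little further travel, so the lid is at its stop. I'll lift straight up and back.

Emit:
move_arm([
  [[-2,0,10],[0,0,0],0],
  [[-12,-3,40],[0,0,0],0],
  [[-15,-4,50],[0,0,0],0],
  [[-10,0,50],[0,0,0],0],
  [[0,-30,20],[0,0,0],0],
  [[0,-40,0],[0,0,0],0],
  [[0,-40,0],[0,0,0],0],
  [[0,0,0],[0,0,0],0],
])

```text
clock: 6.4
eef_pos: [469.4, -302.3, 230.1]
tool_rot: [-3.14, -0.001, -2.927]
force: [-0.1, -0.3, 0.1]
width: 0.3
gripper_force: 0.0
```

```bash
python3 - <<'E'
from h import *
a=cams.get_image("top")[170:245,310:385];b=cams.get_image("scene")[160:240,185:265]
cv2.imwrite("pics/d.png",np.hstack([cv2.resize(i,(400,400),interpolation=cv2.INTER_CUBIC) for i in(a,b)]))
E
```

```text
(no output)
```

View pics/d.png

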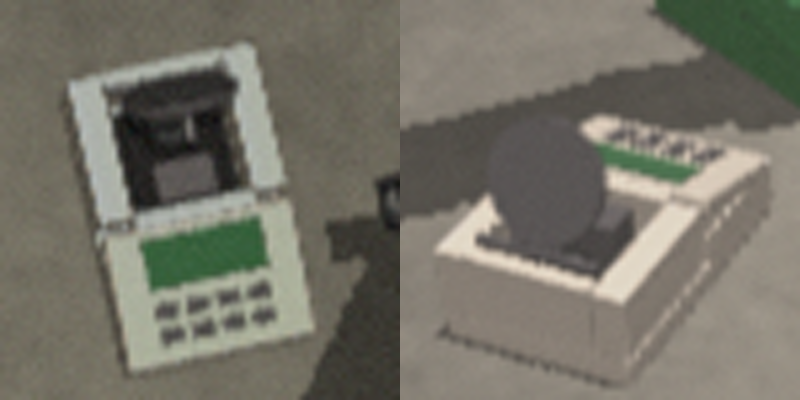

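The round lid stands open, seen edge-on at about (180,95) in the left view and upright at (548,185) in the right. The meter has not moved: its deck corner is still at (70,82). The arm is clear, so I'm handing in.

```bash
python3 -c "
from cell import ctrl; print(ctrl.finish_job())"
```

```text
the job is handed in; nothing more can be done
None
```

The round lid was pressed once to its stop, sprang up and was standing open with the arm clear and its meter unmoved; the arm went nowhere near the square lid, and the job is handed in at about 6.5 s.

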